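# Raise the air regulator by four clicks

### The arm

A 6-joint arm with a two-finger parallel gripper is mounted at the origin on the work surface. World frame = base frame: x ahead of the robot, y to its left, z up, the work surface at z = 0. Lengths are in m, angles in rad, forces in N, time in s.
With the tool pointing down it reaches from about 0.3 to 0.775 m from the base axis. Payload 14.6 kg.
Tool frame: the origin (TCP) lies midway between the tips of the shut fingers; the grasp point (between the pads) lies 19 mm behind it; z points along the fingers, y is the line along which they close (so a half turn about z gives the same grasp; the last joint's range is limited). The gripper opens to 94 mm and grips with 3 to 60 N. Pads are 16 mm wide; open, the fingers measure 119 mm over their backs; the gripper's body (75 mm by 177 mm) begins 78 mm behind the grasp point.
Start: joints at [1.112, 0.3, 1.521, -0, 1.321, -0.067], TCP at [0.21, 0.508, 0.205] pointing down, gripper open.
Joint ranges: [-3.03, 3.03], [-0.79, 2.21], [0.23, 2.52], [-1.04, 4.18], [0, 3.07], [-2.55, 2.55]. Speed limits (rad/s): [2.22, 2.22, 2.57, 3.14, 3.14, 3.14].

### API

Orientations are given as [roll, pitch, yaw] about the fixed x, y, z axes, in that order (R = Rz(yaw) Ry(pitch) Rx(roll)).
In Python, from station import ctrl gives the robot as it stands. The module is installed in compiled form; this text tells all that it offers.
- The arm moves only by the tool servo_tool, never from a script. Its argument "plan" is a list of rows, each a list of 7 numbers: the opening in per cent of the stroke, from 0 (shut) to 100 (fully open), then the shift along the tool's x, y, z in m, then the turn, a rotation vector about the tool's x, y, z in rad. A call has exactly 8 rows; each row shifts and turns the commanded pose from where the row before left it, along the tool's axes as they then stand; what a row does not reach is not made up. A row lasts 1/8 s, in which the tool goes at most 62.5 mm and 10.7 degrees, less where a joint would pass 70% of its speed; a pose out of reach is approached as far as the arm can. A call with a gripper value outside its range is refused whole. The fingers move at their own pace and stop on an object; "force" is the grip in N (left out, the last holds). Time passes only in rows, so rows that do not move let the fingers close, or fill a call up. It gives the time, the measured TCP pose, the force, the opening and the grip force at its end, in the units of the state.
- ctrl.get_obs(): the state, without advancing time (a new reading comes with each control period).
- ctrl.camera(name): name is "scene" or "side" or "wrist"; returns a dict with "pixels" (384x512x3 uint8, red, green, blue), "z_map" (384x512 float32, m along the optical axis (not along the pixel's ray), 0 where there is no reading), "mtx" (3x3 intrinsics, pixels), "pose" (4x4, takes a point from camera to world coordinates). Camera axes: x right, y up, looking along -z (the intrinsics and any distortion apply to the point x, -y, -z); pixel columns grow to the right and rows downward; lengths in m; the calibration is good to about 2 mm. A picture is of the moment at which its call begins.
- ctrl.hand_in(): hands the job in; it is judged then, once.
The state is a dict: "time_s": time; "qpos": joint angles; "joint_vel": joint speeds; "tau": joint torques, N m; "ee_pos": TCP position; "eef_rot": TCP orientation; "force": force on the tool from outside, world axes, zero at the start; "moment": the same for the moment, N m; "grip_width": finger opening in m; "grip_force": force on a finger pad.
Only numpy, scipy, OpenCV 4.12 (cv2) and the standard library are available. Lean on these libraries where they do the work, as an engineer would, in place of code of your own. Each camera call takes 0.05 s, during which the arm holds its last target. There are 200 camera calls.

### The job

The air tools need a little more pressure: with a fingertip, push a wing of the regulator's dial round clockwise (seen from above) by exactly four clicks from where it stands now, never running past into a fifth, and leave it sitting in that click. Push gently, and leave the hammer, socket and grease tin where they are.

Things in the scene. Friction and masses are not known exactly. Their poses are not given: they have to be found in the camera images.
- regulator: Air regulator fixed upright on the bench: aluminium body 75 mm square, 100 mm square foot, round bonnet 104 mm across with flat top 104 mm above the bench, twelve short marks on it at the clicks. Origin: centre of its underside, on the dial's vertical axis; z up; -x is the front, with a round gauge (to x = -68 mm, 60 mm high). Blue pipes run along +y and -y to 163 mm out, at most 52 mm high.
- wing_handle: The dial's black handle: a straight bar of two opposite wings through a hub 40 mm across; 116 mm tip to tip, 16 mm wide, rounded ends, upright sides. Wings lie 116 to 138 mm above the bench, 12 mm clear of the bonnet; the hub's cap tops at 144 mm. Origin: on the axis at the wings' underside; wings along its own x and -x. Either wing may be pushed.
- dial_mark (a point): Point on the top face (138 mm above the bench) of the wing that has a thin white line along it, 50 mm from the axis, on the wing's centre line (the handle's own -x).
- dial_centre (a point): Point on the dial's axis at the height of the wings' top faces, 138 mm above the bench.
- dial (a joint): Turn of the dial (rad), growing clockwise seen from above. Rests in clicks at 0, 0.349 ... 3.84 (every 20 degrees, 12 of them), end stops 0.12 beyond; starts in one of the lowest four. Leaving a click takes about 0.27 N m (6 N at 42 mm from the axis); the torque then fades to none half way, and past that the dial runs on by itself, within 0.2 s, into the next click. Let go, it moves to the nearest click.
- hammer: Loose hammer, 280 mm long, lying flat beyond the regulator; bystander. Origin: its underside, middle of its length.
- socket: Loose steel socket standing on end, 34 mm across, 50 mm high, to the front left or front right of the regulator; bystander. Origin: centre of its underside.
- grease_tin: Loose round tin, 64 mm across, 75 mm high, on the other front side from the socket; bystander. Origin: centre of its underside.

How it is judged:
At the end, for the whole second after the job is handed in: The dial rests four clicks (80 degrees, within 7) clockwise of where it started, and the hammer, socket and grease tin are within 15 mm of where they were (distance of dial_mark from where it was at the start of the episode between 0.0595 and 0.0688 m and value of joint dial above 1.27 rad and velocity of joint dial between -0.1 and 0.1 rad/s and distance of each of hammer, socket, grease_tin from where it was at the start of the episode below 0.015 m); the robot touches nothing.
It fails at once if the dial ran on into a fifth click (distance of dial_mark from where it was at the start of the episode above 0.0731 m).
It fails at once if the dial was pushed, pressed or pinched with more than 30 N (contact force between the fingers and wing_handle above 30 N).
It fails at once if the hammer was moved by more than 15 mm or lifted (distance of hammer from where it was at the start of the episode above 0.015 m).
It fails at once if the socket was moved by more than 15 mm or lifted (distance of socket from where it was at the start of the episode above 0.015 m).
It fails at once if the grease tin was moved by more than 15 mm or lifted (distance of grease_tin from where it was at the start of the episode above 0.015 m).
It also fails if it takes over 48 s, if anything falls off the work surface, if the arm or the gripper's body presses on something with over 40 N, if the wrist force passes 120 N, or if a joint passes its speed limit or range.

## Working session

There is one attempt and no reset: what is moved stays moved. The work goes in short steps, Python scripts to look and compute and a tool call to move; the robot and the scene stay as the last step left them, time stands still between calls to the robot, and variables do not carry over. Pictures are saved under pics/ and viewed, at most 10 in all, crops included, and the job is handed in when it is done.

Besides the shell and the picture viewer there is one more tool, called after "Request:" by a JSON object that holds its "name" and its "arguments". servo_tool: Moves the arm, as the interface text tells. Its arguments: {"type":"object","properties":{"plan":{"type":"array","items":{"type":"array","items":{"type":"number"}}},"force":{"type":"number"}},"required":["plan"]}

```bash
mkdir -p pics; cat > h.py <<'E'
import numpy as np, cv2
from station import ctrl
def snap(name,fn):
    c=ctrl.camera(name); np.savez('pics/'+fn+'.npz',**c)
    cv2.imwrite('pics/'+fn+'.png',c['pixels'][:,:,::-1]); return c
def pt(c,u,v):
    z=float(c['z_map'][int(v),int(u)]); K=c['mtx']
    p=np.array([(u-K[0,2])/K[0,0]*z,-(v-K[1,2])/K[1,1]*z,-z,1]); return (c['pose']@p)[:3]
def cloud(c):
    z=c['z_map'];K=c['mtx'];v,u=np.mgrid[:z.shape[0],:z.shape[1]]
    p=np.stack([(u-K[0,2])/K[0,0]*z,-(v-K[1,2])/K[1,1]*z,-z,np.ones_like(z)],-1)
    return (p@c['pose'].T)[...,:3]
E
python3 - <<'E'
from h import *
a=snap('scene','s1');b=snap('side','d1')
cv2.imwrite('pics/both.png',cv2.resize(np.hstack([a['pixels'],b['pixels']])[:,:,::-1],(800,300),interpolation=cv2.INTER_AREA))
print(ctrl.get_obs()); 
for c in(a,b):print(c['pose'].round(3).tolist())
E
```

```text
{'time_s': 0.1, 'qpos': array([ 1.11242262e+00,  3.00429790e-01,  1.52153341e+00,  1.98924120e-05,
        1.32070863e+00, -6.66384027e-02]), 'joint_vel': array([-0.00032326, -0.00073896, -0.00092562, -0.00025043,  0.00226757,
       -0.00060767]), 'tau': array([ 5.97477924e-05, -5.32649159e+01, -3.53278649e+01,  7.08675664e-02,
        2.35582731e-02, -9.02767397e-05]), 'ee_pos': array([0.20989506, 0.50810948, 0.20492916]), 'eef_rot': array([-3.14051716e+00, -9.10862169e-05,  2.74985237e+00]), 'force': array([-0.45504155,  0.19080566, -0.27506839]), 'moment': array([-0.00907633,  0.02529233,  0.01540509]), 'grip_force': 0.0, 'grip_width': 0.0940664286025739}
[[-0.008, -0.828, 0.561, 1.062], [1.0, -0.002, 0.011, 0.04], [-0.008, 0.561, 0.828, 0.834], [0.0, 0.0, 0.0, 1.0]]
[[0.733, 0.514, -0.445, 0.1], [-0.68, 0.553, -0.481, -0.457], [-0.002, 0.656, 0.755, 0.85], [0.0, 0.0, 0.0, 1.0]]
```

View pics/s1.png

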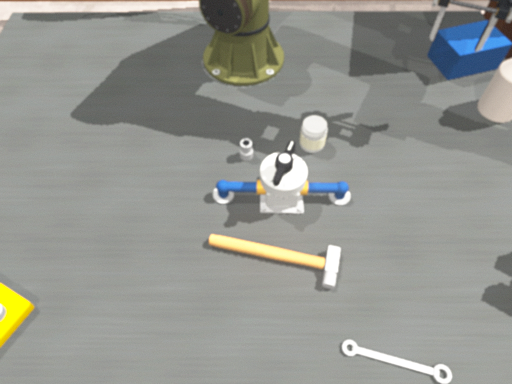

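View pics/d1.png

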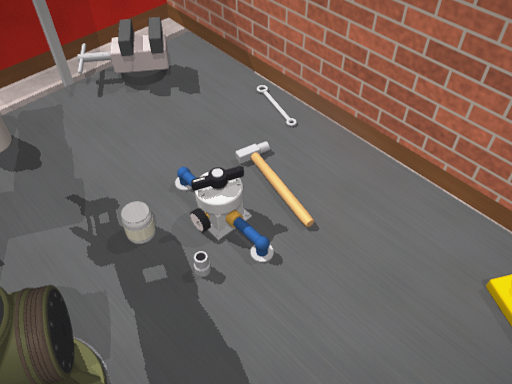

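The scene view has the dial hub at about (285,160), with wings from (291,147) to (277,182). In the side view the hub is at (218,177) and the wings run from (193,185) to (243,173). The socket is at scene (246,149) and the tin at (313,133). Next I'll measure them and enlarge the handle.

```bash
python3 - <<'E'
from h import *
out=[]
for n,(u,v) in(('s1',(285,163)),('d1',(218,180))):
    c=dict(np.load('pics/'+n+'.npz')); P=cloud(c); im=c['pixels'].astype(int)
    m=np.zeros(P.shape[:2],bool); m[v-35:v+36,u-35:u+36]=1
    w=m&(P[...,2]>.128)&(P[...,2]<.142)&(im.max(2)<90)
    q=P[w]; (cx,cy),(a,b),ang=cv2.minAreaRect(q[:,:2].astype(np.float32))
    d=np.linalg.svd(q[:,:2]-q[:,:2].mean(0))[2][0]
    print(n,w.sum(),'c',cx,cy,a,b,ang,'dir',np.degrees(np.arctan2(d[1],d[0])),'z',np.median(q[:,2]))
    t=m&(P[...,2]>.098)&(P[...,2]<.11);print('bonnet ext',P[t].min(0),P[t].max(0))
    h=m&(P[...,2]>.1425)&(P[...,2]<.15);print('cap',P[h].mean(0),h.sum())
    out.append(cv2.resize(c['pixels'][v-30:v+30,u-40:u+40,::-1],(400,300),interpolation=cv2.INTER_CUBIC))
cv2.imwrite('pics/crop1.png',np.hstack(out))
a=dict(np.load('pics/s1.npz'))
for nm,(u,v) in dict(socket=(246,143),tin=(314,124),pl=(224,187),pr=(342,187)).items(): print(nm,pt(a,u,v))
b=dict(np.load('pics/d1.npz'))
for nm,(u,v) in dict(socket=(201,257),tin=(136,213),gauge=(197,221)).items(): print(nm,pt(b,u,v))
E
```

```text
s1 192 c 0.5129772424697876 0.09954959154129028 0.03156402334570885 0.10608015954494476 80.39506530761719 dir -22.2069565870665 z 0.13633724970710598
bonnet ext [0.46044342 0.0493019  0.09809163] [0.5619044  0.15027149 0.10668035]
cap [0.50982613 0.09900862 0.1432057 ] 38
d1 418 c 0.5061292052268982 0.09855218976736069 0.04025755077600479 0.11171973496675491 55.79839324951172 dir 160.55506086166733 z 0.13766846675864913
bonnet ext [0.45422431 0.04539964 0.09800182] [0.55637929 0.14856947 0.10977995]
cap [0.50594394 0.09793251 0.14456824] 85
socket [0.38832784 0.01608895 0.05046916]
tin [0.34702816 0.1829771  0.07368547]
pl [ 0.51585154 -0.03264215  0.04504201]
pr [0.51820128 0.23626247 0.0492194 ]
socket [0.38365762 0.01130493 0.05035296]
tin [0.34315042 0.1755764  0.07707627]
gauge [0.44020861 0.09791928 0.03809614]
```

View pics/crop1.png

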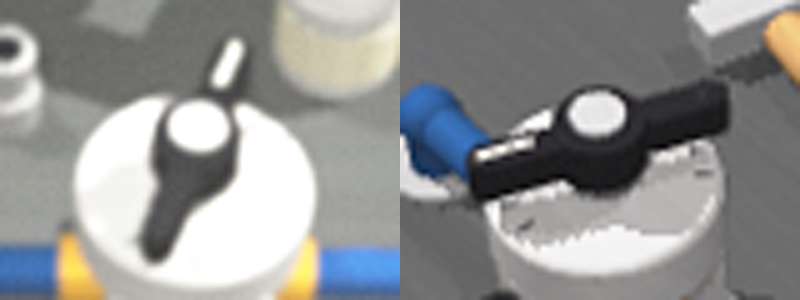

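Geometry: the axis is at about (0.508, 0.0985) and the white wing points at about 159°. I'll shut the fingers and move over, at safe height, to the counter-clockwise side of the white wing.

Request:
{"name": "servo_tool", "arguments": {"plan": [[0, -0.02, -0.015, 0, 0, 0, 0], [0, -0.04, -0.03, 0, 0, 0, 0], [0, -0.045, -0.034, 0, 0, 0, 0], [0, -0.045, -0.034, 0, 0, 0, 0], [0, -0.045, -0.034, 0, 0, 0, 0], [0, -0.045, -0.034, 0, 0, 0, 0], [0, -0.04, -0.03, 0, 0, 0, 0], [0, -0.02, -0.015, 0, 0, 0, 0]], "force": 20}}

```text
time_s: 1.1
ee_pos: [0.4017, 0.1829, 0.2053]
eef_rot: [-3.141, -0.0, 2.748]
force: [0.1, 0.1, 0.1]
grip_width: 0.017
grip_force: 0.0
```

Request:
{"name": "servo_tool", "arguments": {"plan": [[0, 0, 0, 0, 0, 0, 0.17], [0, 0, 0, 0, 0, 0, 0.17], [0, 0, 0, 0, 0, 0, 0.17], [0, 0, 0, 0, 0, 0, 0.17], [0, 0, 0, 0, 0, 0, 0.17], [0, 0, 0, 0, 0, 0, 0.17], [0, 0, 0, 0, 0, 0, 0.17], [0, 0, 0, 0, 0, 0, 0.17]]}}

```text
time_s: 2.1
ee_pos: [0.4008, 0.1848, 0.2052]
eef_rot: [-3.141, 0.0, 1.384]
force: [0.1, -0.2, 0.4]
grip_width: 0.0001
grip_force: 0.0
```

```bash
cat > go.py <<'E'
from h import *
from scipy.spatial.transform import Rotation as R
C=np.array([.508,.0985])
def rel(th,r,off,z,yaw):
    "needed tool-frame shift+turn to stand at wing angle th(deg), r along, off on ccw side"
    o=ctrl.get_obs(); M=R.from_euler('xyz',o['eef_rot'])
    t=np.radians(th); g=np.r_[C+r*np.array([np.cos(t),np.sin(t)])+off*np.array([-np.sin(t),np.cos(t)]),z]
    G=R.from_euler('xyz',[np.pi,0,np.radians(yaw)])
    print('t',o['time_s'],'pos',o['ee_pos'].round(4),'rpy',np.degrees(o['eef_rot']).round(2),'F',o['force'].round(2))
    print('shift',M.inv().apply(g-o['ee_pos']).round(4),'turn',(M.inv()*G).as_rotvec().round(4))
E
python3 - <<'E'
from go import *
rel(159,.044,.030,.2,69)
E
```

```text
t 2.1 pos [0.4008 0.1848 0.2052] rpy [-1.7998e+02  1.0000e-02  7.9310e+01] F [ 0.08 -0.22  0.38]
shift [-0.0866  0.0727  0.0052] turn [-0.0004  0.0003  0.1799]
```

Request:
{"name": "servo_tool", "arguments": {"plan": [[0, -0.0216, 0.018, 0, 0, 0, 0], [0, -0.0217, 0.018, 0, 0, 0, 0], [0, -0.0217, 0.018, 0, 0, 0, 0], [0, -0.0217, 0.0185, 0, 0, 0, 0], [0, 0, 0, 0, 0, 0, 0.09], [0, 0, 0, 0, 0, 0, 0.09], [0, 0, 0, 0, 0, 0, 0], [0, 0, 0, 0, 0, 0, 0]]}}

```text
time_s: 3.1
ee_pos: [0.4566, 0.0866, 0.2053]
eef_rot: [-3.141, 0.0, 1.212]
force: [0.3, -0.2, 1.0]
grip_width: 0.0006
grip_force: 0.0
```

```bash
python3 - <<'E'
from go import *
c=snap('wrist','w1'); P=cloud(c); im=c['pixels'].astype(int)
d=np.linalg.norm(P[...,:2]-C,axis=2)
w=(d<.065)&(P[...,2]>.132)&(P[...,2]<.141)
q=P[w][:,:2].astype(np.float32); print(w.sum(),cv2.minAreaRect(q), np.median(P[w][:,2]))
h=(d<.03)&(P[...,2]>.1425)&(P[...,2]<.15);print('cap',P[h].mean(0) if h.any() else 0,h.sum())
rel(159,.044,.030,.2,69)
rel(159,.044,.030,.122,69)
E
```

```text
2629 ((0.5068836808204651, 0.10043799132108688), (0.03929060325026512, 0.11217878013849258), 55.41520690917969) 0.13908566710799788
cap [0.50683701 0.10054751 0.14478074] 702
t 3.15 pos [0.4566 0.0866 0.2054] rpy [-179.99    0.     69.42] F [-0.68 -0.31  0.48]
shift [-0.0005 -0.0003  0.0054] turn [-0.0001  0.0001  0.0073]
t 3.15 pos [0.4566 0.0866 0.2054] rpy [-179.99    0.     69.42] F [-0.68 -0.31  0.48]
shift [-0.0005 -0.0003  0.0834] turn [-0.0001  0.0001  0.0073]
```

View pics/w1.png

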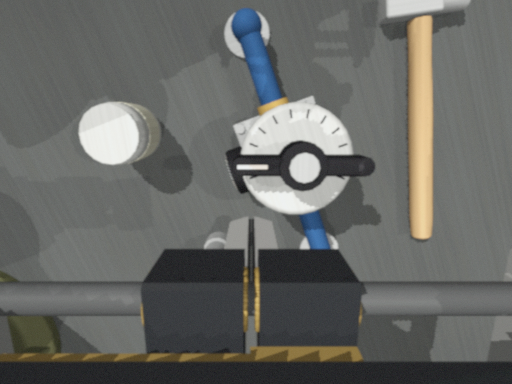

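The wrist view shows the handle bar level in the image, from (230,165) to (372,166), with the white wing on the left. The tool is parallel to it and behind it, with the fingertips near (251,220). Now I'll descend beside the wing.

Request:
{"name": "servo_tool", "arguments": {"plan": [[0, 0, 0, 0.012, 0, 0, 0], [0, 0, 0, 0.012, 0, 0, 0], [0, 0, 0, 0.012, 0, 0, 0], [0, 0, 0, 0.012, 0, 0, 0], [0, 0, 0, 0.012, 0, 0, 0], [0, 0, 0, 0.012, 0, 0, 0], [0, 0, 0, 0.012, 0, 0, 0], [0, 0, 0, 0, 0, 0, 0]]}}

```text
time_s: 4.15
ee_pos: [0.4563, 0.0865, 0.1206]
eef_rot: [-3.14, 0.001, 1.21]
force: [0.8, -0.7, 0.3]
grip_width: 0.0003
grip_force: 0.0
```

```bash
cat > ang.py <<'E'
from go import *
def ang(c):
    P=cloud(c); C2=np.array([.507,.0995]); d=np.linalg.norm(P[...,:2]-C2,axis=2)
    w=(d>.024)&(d<.06)&(P[...,2]>.133)&(P[...,2]<.142)&(c['pixels'].max(2)<80)
    q=P[w][:,:2]; v=q-C2; a=np.arctan2(v[:,1],v[:,0]); 
    return np.degrees(np.angle(np.exp(2j*a).mean())/2)%180, w.sum()
E
python3 - <<'E'
from ang import *
for n in('s1','d1','w1'):print(n,ang(dict(np.load('pics/'+n+'.npz'))))
c=snap('side','d2');print('d2',ang(c)); print(ang(snap('wrist','w2')))
rel(159,.044,.030,.120,69)
E
```

```text
s1 (np.float64(158.14545385562508), np.int64(20))
d1 (np.float64(159.13783533992364), np.int64(167))
w1 (np.float64(159.24291767471072), np.int64(1359))
d2 (np.float64(155.13890469005665), np.int64(113))
(np.float64(159.3760142475382), np.int64(3137))
t 4.25 pos [0.4569 0.0866 0.1216] rpy [ 1.7999e+02 -1.0000e-02  6.9320e+01] F [-0.15 -0.32  0.12]
shift [-0.0005 -0.0005  0.0016] turn [ 0.0002 -0.0001  0.0055]
```

Request:
{"name": "servo_tool", "arguments": {"plan": [[0, 0.004, 0, 0.001, 0, 0, 0], [0, 0.004, 0, 0, 0, 0, 0], [0, 0.003, 0, 0, 0, 0, 0], [0, 0.001, 0, 0, 0, 0, 0], [0, 0.0005, 0, 0, 0, 0, 0], [0, 0.0005, 0, 0, 0, 0, 0], [0, 0, 0, 0, 0, 0, 0], [0, 0, 0, 0, 0, 0, 0]]}}

```text
time_s: 5.25
ee_pos: [0.461, 0.0983, 0.1205]
eef_rot: [-3.141, 0.001, 1.21]
force: [-4.3, -4.7, 3.6]
grip_width: 0.0005
grip_force: 3.0
```

```bash
sed -i 's/C=np.array(\[.508,.0985\])/C=np.array([.507,.0995])/' go.py; python3 - <<'E'
from ang import *
c=snap('wrist','w3');print(ang(c)); 
rel(159.3,.0425,.016,.120,69.3)
cv2.imwrite('pics/w3c.png',cv2.resize(c['pixels'][100:300,150:400,::-1],(750,600)))
E
```

```text
(np.float64(158.5716892776694), np.int64(3005))
t 5.3 pos [0.461  0.0983 0.1205] rpy [-1.7998e+02  5.0000e-02  6.9300e+01] F [-3.75 -4.85  3.37]
shift [0.0014 0.0001 0.0005] turn [-0.0004  0.0009  0.0001]
```

View pics/w3c.png

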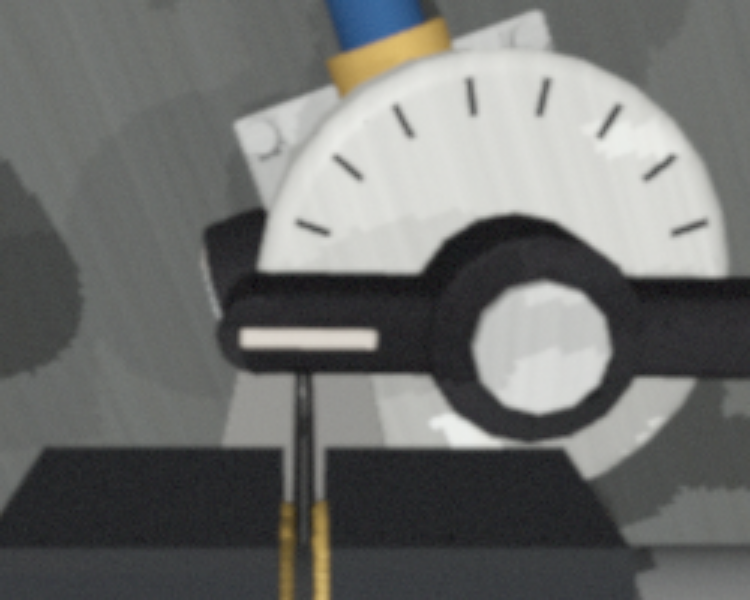

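In the crop the fingertip at (303,380) touches the white wing's lower edge, and the wrist reads about 6 N. I'll now push along the arc, one click first.

Request:
{"name": "servo_tool", "arguments": {"plan": [[0, 0.00225, -0.00085, 0, 0, 0, 0.0524], [0, 0.00225, -0.00085, 0, 0, 0, 0.0524], [0, 0.00225, -0.00085, 0, 0, 0, 0.0524], [0, 0.00225, -0.00085, 0, 0, 0, 0.0524], [0, 0.00225, -0.00085, 0, 0, 0, 0.0524], [0, 0, 0, 0, 0, 0, 0], [0, 0, 0, 0, 0, 0, 0], [0, 0, 0, 0, 0, 0, 0]]}}

```text
time_s: 6.3
ee_pos: [0.4625, 0.1106, 0.1204]
eef_rot: [-3.142, -0.0, 0.948]
force: [-0.2, -0.6, 0.2]
grip_width: 0.0002
grip_force: 0.0
```

```bash
python3 - <<'E'
from ang import *
print(ang(snap('wrist','w4')),ang(snap('scene','s4'))); rel(144.3,.0425,.0174,.120,54.3)
E
```

```text
(np.float64(139.03380339513836), np.int64(2994)) (np.float64(141.94422650709862), np.int64(21))
t 6.4 pos [0.4625 0.1106 0.1204] rpy [-180.     -0.     54.32] F [ 0.21 -0.27 -0.25]
shift [-0.0005  0.0001  0.0004] turn [-0.     -0.      0.0003]
```

Request:
{"name": "servo_tool", "arguments": {"plan": [[0, 0.0025, -0.00094, 0, 0, 0, 0.0582], [0, 0.0025, -0.00094, 0, 0, 0, 0.0582], [0, 0.0025, -0.00094, 0, 0, 0, 0.0582], [0, 0.0025, -0.00094, 0, 0, 0, 0.0582], [0, 0.0025, -0.00094, 0, 0, 0, 0.0582], [0, 0.0025, -0.00094, 0, 0, 0, 0.0582], [0, 0, 0, 0, 0, 0, 0], [0, 0, 0, 0, 0, 0, 0]]}}

```text
time_s: 7.4
ee_pos: [0.4688, 0.1252, 0.1204]
eef_rot: [-3.142, 0.0, 0.6]
force: [-0.2, 0.5, -0.2]
grip_width: 0.0003
grip_force: 0.0
```

```bash
python3 - <<'E'
from ang import *
print(ang(snap('wrist','w5'))); rel(124.3,.0425,.0174,.120,34.3)
E
```

```text
(np.float64(119.14732788709446), np.int64(2996))
t 7.45 pos [0.4688 0.1252 0.1204] rpy [180.     0.    34.36] F [0.05 0.36 0.23]
shift [-0.0003  0.0002  0.0004] turn [0.     0.     0.0011]
```

Two clicks done (119.1°). Same move for the third.

Request:
{"name": "servo_tool", "arguments": {"plan": [[0, 0.0025, -0.00094, 0, 0, 0, 0.0582], [0, 0.0025, -0.00094, 0, 0, 0, 0.0582], [0, 0.0025, -0.00094, 0, 0, 0, 0.0582], [0, 0.0025, -0.00094, 0, 0, 0, 0.0582], [0, 0.0025, -0.00094, 0, 0, 0, 0.0582], [0, 0.0025, -0.00094, 0, 0, 0, 0.0582], [0, 0, 0, 0, 0, 0, 0], [0, 0, 0, 0, 0, 0, 0]]}}

```text
time_s: 8.45
ee_pos: [0.4797, 0.1368, 0.1204]
eef_rot: [3.142, 0.0, 0.251]
force: [0.2, 0.9, -0.1]
grip_width: 0.0005
grip_force: 0.0
```

```bash
python3 - <<'E'
from ang import *
print(ang(snap('wrist','w6'))); rel(104.3,.0425,.0174,.120,14.3)
E
```

```text
(np.float64(99.00765139149406), np.int64(3014))
t 8.5 pos [0.4797 0.1368 0.1204] rpy [180.     0.    14.36] F [-0.03  0.43  0.03]
shift [-0.0002  0.0004  0.0004] turn [0.     0.0001 0.0011]
```

Request:
{"name": "servo_tool", "arguments": {"plan": [[0, 0.0025, -0.00094, 0, 0, 0, 0.0582], [0, 0.0025, -0.00094, 0, 0, 0, 0.0582], [0, 0.0025, -0.00094, 0, 0, 0, 0.0582], [0, 0.0025, -0.00094, 0, 0, 0, 0.0582], [0, 0.0025, -0.00094, 0, 0, 0, 0.0582], [0, 0.0025, -0.00094, 0, 0, 0, 0.0582], [0, 0, 0, 0, 0, 0, 0], [0, 0, 0, 0, 0, 0, 0]]}}

```text
time_s: 9.5
ee_pos: [0.494, 0.1439, 0.1204]
eef_rot: [3.142, 0.0, -0.098]
force: [0.4, 0.4, 0.5]
grip_width: 0.0002
grip_force: 0.0
```

```bash
python3 - <<'E'
from ang import *
print(ang(snap('wrist','w7'))); rel(84.3,.0425,.0174,.120,-5.7)
E
```

```text
(np.float64(79.03626332177068), np.int64(2938))
t 9.55 pos [0.494  0.1439 0.1205] rpy [180.    -0.    -5.64] F [-0.47  0.16 -1.03]
shift [-0.0001  0.0004  0.0005] turn [ 0.     -0.      0.0011]
```

The dial is at 79.0°, exactly four clicks round. I'll back off and then rise.

Request:
{"name": "servo_tool", "arguments": {"plan": [[0, -0.006, 0, 0, 0, 0, 0], [0, -0.008, 0, 0, 0, 0, 0], [0, 0, 0, -0.01, 0, 0, 0], [0, 0, 0, -0.02, 0, 0, 0], [0, 0, 0, -0.02, 0, 0, 0], [0, 0, 0, -0.02, 0, 0, 0], [0, 0, 0, -0.01, 0, 0, 0], [0, 0, 0, 0, 0, 0, 0]]}}

```text
time_s: 10.55
ee_pos: [0.4804, 0.1454, 0.201]
eef_rot: [-3.141, -0.001, -0.1]
force: [-0.0, -0.8, -0.3]
grip_width: 0.0009
grip_force: 0.0
```

```bash
python3 - <<'E'
from ang import *
print(ang(snap('wrist','w8')));c=snap('scene','s8')
a=dict(np.load('pics/s1.npz'))
for u,v in((246,143),(314,124),(333,265),(215,241)):print(pt(a,u,v).round(3),pt(c,u,v).round(3))
o=ctrl.get_obs();print(o['ee_pos'],o['force'],o['time_s'])
E
```

```text
(np.float64(79.00823191426448), np.int64(1313))
[0.388 0.016 0.05 ] [0.387 0.016 0.049]
[0.347 0.183 0.074] [0.491 0.154 0.227]
[0.699 0.201 0.026] [0.7   0.201 0.026]
[ 0.641 -0.048  0.02 ] [ 0.642 -0.048  0.022]
[0.47992754 0.14533812 0.19987303] [ 0.45913998 -0.16719369 -1.22346904] 10.65
```

View pics/w8.png

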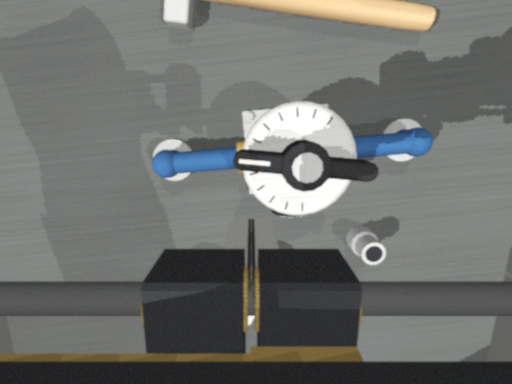

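The wrist view shows the white wing on the left at (255,161), turned 80° from where it began. The fingers are clear, and the socket at (372,250) and the hammer haven't moved. The tin is hidden by the gripper, but nothing came near it.

```bash
python3 -c "
from station import ctrl
print(ctrl.hand_in())"
```

```text
the job is handed in; nothing more can be done
None
```

The dial was pushed exactly four clicks clockwise, from 159.3° to 79.0° as measured by the wrist camera, and it rests in that click with the arm clear; the hammer and socket did not move, the tin was hidden in the last picture but nothing came near it, and the job is handed in.

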